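# Move the painted panel from easel to drying rack with the broad spatula

### The job

Slide the broad spatula in under the painted panel on the sloping easel, lift the panel off with it, and lower it gently, still on the blade, onto the two rails of the drying rack, so that it lies flat and square, painted face up, across both rails with nothing overhanging their ends; then draw the spatula out and lay it back flat on the table, clear of the rack. The paint is still tacky: neither gripper nor arm may touch the panel, it must not be tipped much more steeply than it stands on the easel, and the jar, bottle, tub and brush around it must stay where they are.

Things in the scene. Friction and masses are not known exactly. Their poses are not given: they have to be found in the camera images.
- panel: Loose painted hardboard panel, 110 (its x) by 150 (y) by 6 mm thick (z), painted face up, about 75 g. Origin: centre of its underside. It starts on the easel, tilted 25 degrees, +x pointing up the slope, lower edge (x = -55 mm) against two stops, up to 8 mm off the easel's centre line sideways; at rest on the rack its underside is 50 mm above the table.
- spatula: Loose broad spatula, 130 g. Flat steel blade 100 (x) by 90 (y) by 3 mm; origin: centre of the blade's underside, +x to its front edge, +z up. Its back edge (x = -50 to -53 mm) is turned up to z = 10 mm over the full width. A thin neck joins it to the raised handle. Centre of mass within 40 mm behind the origin, so it lies flat on its blade on the table, handle towards the robot.
- spatula_grip (a point): A point in the middle of the spatula's handle height, 95 mm behind the blade's centre and 27 mm above its underside. The wooden handle is a straight bar, level with the blade, 20 mm wide (y), 22 mm high (16 to 38 mm above the blade's underside), from 70 to 175 mm behind the blade's centre. Axes as the spatula's.
- easel: Fixed wooden table easel, slope 25 degrees. Origin: on the table, 140 mm straight below the underside centre of a centred panel; z up, x horizontal, the way the slope rises, roughly to the robot's left. Board 200 mm wide, 12 mm thick, reaching 75 mm down and 85 mm up the slope from the panel's centre. No part is higher than 6 mm above the panel's underside plane.
- easel_channel (a point): Point at the low end of the easel's channel, midway between the battens, level with their tops, where a centred panel's lower edge is. Two battens run up the slope, each 20 mm wide, 65 mm either side of the centre line: channel 110 mm wide, 18 mm deep, open at the low end. Each has a stop 20 mm wide, 6 mm high above its top, reaching 8.5 mm down from the panel's edge. Axes as the easel's.
- rack: Fixed wooden drying rack. Origin: on the table at its centre, z up, x horizontal, away from the robot. Two level rails along x, 170 mm long, 20 mm wide, centred at y = +65 and -65 mm, tops 50 mm above the table; the channel between them is 110 mm wide, open at both ends and above, over a base board 180 mm wide whose top is 8 mm above the table.
- jar: Bystander: jar 68 mm in diameter, 70 mm high, loose. Origin at the centre of its underside.
- bottle: Bystander: bottle 56 mm in diameter, 100 mm high, loose. Origin at the centre of its underside.
- tub: Bystander: tub 100 mm in diameter, 60 mm high, loose. Origin at the centre of its underside.
- brush: Bystander: paint brush lying on the table, loose. Origin under its middle.

How it is judged (in metres and radians):
On the way, in this order (a step that is already met when the one before it is completed fails the run):
1. the blade is under the panel while it still rests on the easel (x of spatula in the frame of panel between -0.04 and 0.04 m and y of spatula in the frame of panel between -0.03 and 0.03 m and z of spatula in the frame of panel between -0.022 and 0 m and distance of panel from where it was at the start of the episode below 0.012 m), for 0.1 s.
2. the panel is carried by the spatula, clear of the easel (contact force between panel and easel below 0.02 N and contact force between panel and spatula above 0.2 N and distance of panel from where it was at the start of the episode above 0.02 m), for 0.2 s.
3. the panel is lowered onto the rails with the blade still beneath it (x of panel in the frame of rack between -0.032 and 0.032 m and y of panel in the frame of rack between -0.02 and 0.02 m and z of panel in the frame of rack between 0.044 and 0.056 m and contact force between panel and rack above 0.05 N and x of spatula in the frame of panel between -0.04 and 0.04 m and y of spatula in the frame of panel between -0.035 and 0.035 m and z of spatula in the frame of panel between -0.045 and 0 m), for 0.05 s.
At the end, for the whole second after the job is handed in: Panel at rest, face up, level (0.05 rad) on both rails (underside 46 to 54 mm up), within 32 mm of the rack's centre along the rails, 20 mm across, square within 0.15 rad; spatula at rest flat (0.08 rad) on the table (blade within 8 mm of it), touching neither panel nor rack (x of panel in the frame of rack between -0.032 and 0.032 m and y of panel in the frame of rack between -0.02 and 0.02 m and z of panel in the frame of rack between 0.046 and 0.054 m and angle between the x axis of panel and the x axis of rack, either way round below 0.15 rad and angle between panel's own z axis and vertical below 0.05 rad and linear speed of each of panel, spatula below 0.02 m/s and contact force between panel and spatula below 0.01 N and contact force between spatula and rack below 0.01 N and angle between spatula's own z axis and vertical below 0.08 rad and height (world z) of spatula below 0.008 m).
It fails at once if the gripper or arm touches the panel (more than 0.3 N) (contact force between any of the fingers, the arm and panel above 0.3 N).
It fails at once if the panel is tipped more than 45 degrees (0.79 rad) from level (angle between panel's own z axis and vertical above 0.79 rad).
It fails at once if the jar, bottle, tub or brush is moved by more than 30 mm (distance of any of jar, bottle, tub, brush from where it was at the start of the episode above 0.03 m).
It also fails if it takes over 61 s, if anything falls off the work surface, if the arm or the gripper's body presses on something with over 40 N, if the wrist force passes 120 N, or if a joint passes its speed limit or range.

### The arm

A 6-joint arm with a two-finger parallel gripper is mounted at the origin on the work surface. World frame = base frame: x ahead of the robot, y to its left, z up, the work surface at z = 0. Lengths are in m, angles in degrees, forces in N, time in s.
With the tool pointing down it reaches from about 0.4 to 0.825 m from the base axis. Payload 7 kg.
Tool frame: the origin (TCP) lies midway between the tips of the shut fingers; the grasp point (between the pads) lies ctrl.tcp_to_grasp behind it (ctrl.tcp_to_grasp is the distance from the TCP to the grasp point, in m); y points along the fingers, z is the direction in which the jaws open and shut, and the axes are right-handed (so a half turn about y gives the same grasp; the last joint's range is limited). The gripper opens to 88 mm and grips with 3 to 60 N. Pads are 19 mm wide; open, the fingers measure 130 mm over their backs; the gripper's body (78 mm by 193 mm) begins 47 mm behind the grasp point.
Start: joints at [-50.873, 20.546, 0.682, 0, -70.136, -16.507], TCP at [0.26, -0.623, 0.203] pointing down, gripper open.
Joint ranges: [-176.03, 176.03], [-82.01, 121.73], [-58.28, 71.71], [-173.87, 95.51], [-174.79, -0.11], [-173.66, 173.66]. Speed limits (degrees/s): [136.94, 136.94, 172.46, 180, 180, 180].

### API

Orientations are given as [roll, pitch, yaw] about the fixed x, y, z axes, in that order (R = Rz(yaw) Ry(pitch) Rx(roll)).
In Python, from plant import ctrl, snapshot, silhouettes gives the robot as it stands.
- The arm moves only by the shell command python3 -m pendant 'ROWS'. ROWS is JSON, a list that holds one entry, the list of rows, each a list of 7 numbers: the shift along the tool's x, y, z in cm, then the turn, a rotation vector about the tool's x, y, z in degrees, then the opening, from 0 (shut) to 1 (fully open). In form: [[[x, y, z, rx, ry, rz, hand], ...]]. A call has 1 to 12 rows; each row shifts and turns the commanded pose from where the row before left it, along the tool's axes as they then stand; what a row does not reach is not made up. A row lasts 1/12 s, in which the tool goes at most 41.7 mm and 7.16 degrees, less where a joint would pass 70% of its speed; a pose out of reach is approached as far as the arm can. A call with a gripper value outside its range is refused whole. The fingers move at their own pace and stop on an object; the grip force is fixed at half the most. Time passes only in rows, so rows that do not move let the fingers close. It gives the time, the measured TCP pose, the force and the opening at its end, in the units of the state.
- ctrl.get_obs(): the state, without advancing time (a new reading comes with each control period).
- snapshot(name): name is "scene" or "top"; returns a dict with "image" (384x512x3 uint8, red, green, blue), "camera_matrix" (3x3 intrinsics, pixels), "dist_coeffs" ([k1, k2, p1, p2, k3] as OpenCV has them; the pictures are not rectified), "eye" and "orientation" of the camera in the world. Camera axes: x right, y down, z forward; pixel columns grow to the right and rows downward; lengths in m; the calibration is good to about 2 mm. A picture is of the moment at which its call begins. There is no depth.
- ctrl.close_job(): hands the job in, once; it reports no verdict.
Trained networks look in a picture, given as the dict that the camera call returned (one of the last four; its "shot" number tells which), for a name from the list of things; names that differ only in an ending like _2 or _b are one class to them, and where a whole thing is asked for, a point or a joint stands for the part that bears it (a point fixed in the world has none). Each returns a list of dicts, best first, with "confidence" (0 to 1); they miss things now and then, are a little off and sometimes report something else, mostly with a low value. They report only what shows in the picture. A call takes as long as a camera call.
- silhouettes(picture, thing): "mask" (384x512 bool, what is visible of it) and "bbox" ([left, top, width, height] in pixels, round what is visible of it).
The state is a dict: "clock": time; "joint_pos": joint angles; "qvel": joint speeds; "tau": joint torques, N m; "tool_pos": TCP position; "orientation": TCP orientation; "force": force on the tool from outside, world axes, zero at the start; "moment": the same for the moment, N m; "opening": finger opening in m.
Only numpy, scipy, OpenCV 4.12 (cv2) and the standard library are available. Lean on these libraries where they do the work, as an engineer would, in place of code of your own. Each camera call takes 0.05 s, during which the arm holds its last target.

## Working session

There is one attempt and no reset: what is moved stays moved. The work goes in short steps, Python scripts to look and compute and a shell command to move; the robot and the scene stay as the last step left them, time stands still between calls to the robot, and variables do not carry over. Pictures are saved under pics/ and viewed, and the job is handed in when it is done.

```bash
ls; mkdir -p pics; cat > h.py <<'E'
import numpy as np, cv2
from scipy.spatial.transform import Rotation as R
from plant import ctrl, snapshot, silhouettes
def save(im,n): cv2.imwrite('pics/'+n,cv2.cvtColor(im,cv2.COLOR_RGB2BGR))
E
python3 - <<'E'
from h import *
o=ctrl.get_obs();print(o)
print(ctrl.tcp_to_grasp)
import pickle
P={}
for n in ("scene","top"):
    s=snapshot(n);P[n]=s
    print({k:v for k,v in s.items() if k!='image'})
    save(s['image'],n+'0.png')
    P[n+'m']={}
    for t in ['panel','spatula','easel','rack','jar','bottle','tub','brush']:
        r=silhouettes(s,t)
        print(n,t,[(round(q['confidence'],2),q['bbox']) for q in r])
        P[n+'m'][t]=r
pickle.dump(P,open('p0.pkl','wb'))
print(ctrl.get_obs()['clock'])
E
```

```text
pics
{'clock': 0.0, 'joint_pos': array([-5.08729383e+01,  2.05913590e+01,  6.33725353e-01, -1.90659835e-02,
       -7.01362822e+01, -1.65052975e+01]), 'qvel': array([-0.01958932,  0.06711779, -0.08881788,  0.13054025,  0.09134204,
        0.06942007]), 'tau': array([ 4.46336317e-04, -5.82717705e+01,  2.93055207e+01,  6.99754760e+00,
        6.86664323e-03, -1.55706061e-04]), 'tool_pos': array([ 0.25937964, -0.62260109,  0.20192653]), 'orientation': array([-8.99048618e+01,  9.49960714e-03,  2.26152792e+01]), 'force': array([0.45909442, 0.52933534, 0.82230753]), 'moment': array([-0.03207116,  0.01363314,  0.01048957]), 'opening': 0.08807341119378967}
0.0188
{'camera_matrix': array([[392.83422018,   0.        , 261.1368557 ],
       [  0.        , 392.83422018, 194.12581129],
       [  0.        ,   0.        ,   1.        ]]), 'dist_coeffs': array([-0.01596815,  0.        ,  0.        ,  0.        ,  0.        ]), 'eye': array([1.4725294 , 0.25201367, 0.84711272]), 'orientation': array([-128.99505396,   -0.39970065,  106.91183132]), 'shot': 1}
scene panel [(0.84, [298.1, 185.3, 56.5, 3
[... 637 characters left out ...]
effs': array([-0.16460373,  0.        ,  0.        ,  0.        ,  0.        ]), 'eye': array([ 0.47284556, -0.01122958,  1.60403371]), 'orientation': array([-174.87664212,   -0.86205389,  -89.62835648]), 'shot': 2}
top panel [(0.84, [154.0, 160.2, 47.0, 55.0])]
top spatula [(0.97, [231.0, 186.5, 30.9, 67.3])]
top easel [(0.82, [141.6, 152.3, 73.4, 78.8])]
top rack [(0.63, [295.8, 178.5, 54.9, 55.6])]
top jar [(0.62, [219.2, 140.2, 20.7, 19.3]), (0.34, [297.4, 178.9, 55.6, 55.7])]
top bottle [(0.68, [232.3, 187.2, 27.1, 66.5]), (0.58, [154.7, 162.0, 48.5, 53.8]), (0.49, [249.2, 136.4, 20.3, 21.3])]
top tub [(0.62, [86.8, 196.0, 31.0, 29.0])]
top brush [(0.79, [374.6, 196.2, 23.0, 55.8])]
0.9
```

```bash
python3 - <<'E'
import pickle,cv2,numpy as np
P=pickle.load(open('p0.pkl','rb'))
im=P['top']['image'][120:270,70:420]; 
cv2.imwrite('pics/topz.png',cv2.cvtColor(cv2.resize(im,None,fx=2.28,fy=2.28*1,interpolation=cv2.INTER_CUBIC),cv2.COLOR_RGB2BGR))
im=P['scene']['image'][140:290,90:460]; 
cv2.imwrite('pics/scz.png',cv2.cvtColor(cv2.resize(im,None,fx=2.1,fy=2.1,interpolation=cv2.INTER_CUBIC),cv2.COLOR_RGB2BGR))
E
```

```text
(no output)
```

View pics/top0.png

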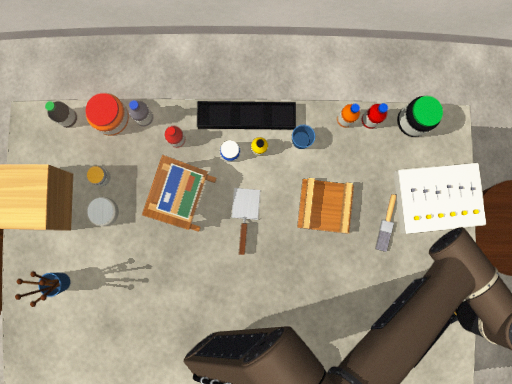

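View pics/topz.png

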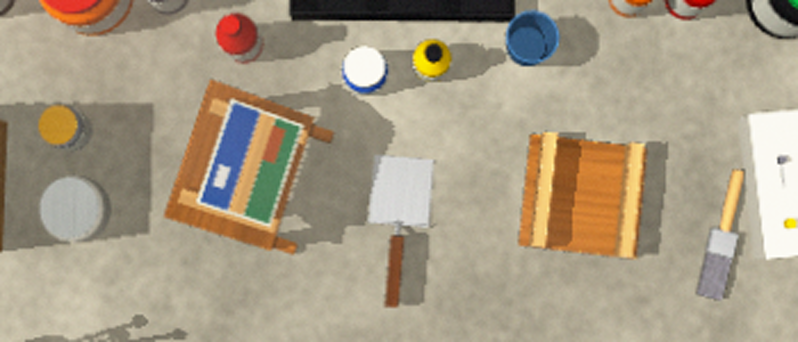

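View pics/scz.png

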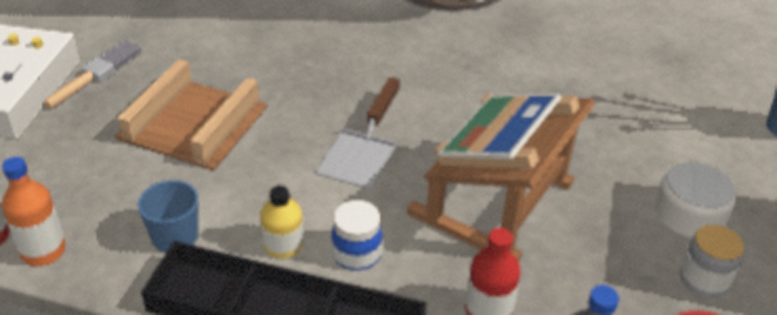

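```bash
cat >> h.py <<'E'
import pickle
from scipy.optimize import minimize
def proj(s,X):
    Rc=R.from_euler('xyz',s['orientation'],degrees=True).as_matrix()
    Xc=(np.asarray(X)-s['eye'])@Rc
    p,_=cv2.projectPoints(Xc.reshape(-1,1,3),np.zeros(3),np.zeros(3),s['camera_matrix'],s['dist_coeffs'])
    return p[:,0]
def box(x0,x1,y0,y1,z0,z1):
    return np.array([[x,y,z] for x in(x0,x1) for y in(y0,y1) for z in(z0,z1)],float)
t=np.radians(25)
def T(x,y,yaw,z=0,rp=(0,0)):
    M=np.eye(4);M[:3,:3]=(R.from_euler('z',yaw,degrees=True)*R.from_euler('y',-rp[0],degrees=True)).as_matrix();M[:3,3]=x,y,z;return M
def ap(M,X): return X@M[:3,:3].T+M[:3,3]
MODEL={
 'panel':([box(-.055,.055,-.075,.075,0,.006)],lambda p:T(p[0],p[1],p[2],.14,(25,))),
 'spatula':([box(-.053,.05,-.045,.045,0,.004),box(-.175,-.07,-.01,.01,.016,.038)],lambda p:T(*p)),
 'rack':([box(-.085,.085,.055,.075,0,.05),box(-.085,.085,-.075,-.055,0,.05),box(-.085,.085,-.09,.09,0,.008)],lambda p:T(*p)),
}
S=8
def fit(thing,p0,views,model=None,init=None):
    boxes,f=model or MODEL[thing]
    C=[]
    for s,m in views:
        mm=cv2.GaussianBlur(cv2.resize(m.astype(np.float32),None,fx=S,fy=S,interpolation=cv2.INTER_LINEAR),(0,0),3)
        cs,_=cv2.findContours((mm>.5).astype(np.uint8),cv2.RETR_EXTERNAL,cv2.CHAIN_APPROX_NONE)
        c=max(cs,key=cv2.contourArea)[:,0][::4]
        x0,y0=c.min(0)-120;x1,y1=c.max(0)+120
        C.append((s,c-[x0,y0],(x0,y0,x1-x0,y1-y0)))
    def cost(p,full=False):
        q=np.array(p)*[.001,.001,1]+0
        M=f(q);r=[]
        for s,c,(x0,y0,w,h) in C:
            im=np.zeros((h,w),np.uint8)
            for b in boxes:
                uv=(proj(s,ap(M,b))+.5)*S-.5-[x0,y0]
                cv2.fillConvexPoly(im,cv2.convexHull(np.round(uv*16).astype(np.int32)),255,shift=4)
            d=cv2.distanceTransform(im,cv2.DIST_L2,5)-cv2.distanceTransform(255-im,cv2.DIST_L2,5)
            r.append(d[c[:,1],c[:,0]]/S)
        if full: return r
        return sum(np.mean(np.minimum(np.abs(a),3)**1.5) for a in r)
    p0=np.array([p0[0]*1000,p0[1]*1000,p0[2]])
    best=None
    for dy in(-8,0,8):
        sx=np.vstack([p0+[0,0,dy]]+[p0+[0,0,dy]+d for d in np.diag([15,15,8])])
        r=minimize(cost,sx[0],method='Nelder-Mead',options=dict(initial_simplex=sx,xatol=.05,fatol=1e-4))
        if best is None or r.fun<best.fun: best=r
    return best.x*[.001,.001,1],best.fun,[(round(a.mean(),2),round(np.abs(a).mean(),2)) for a in cost(best.x,True)]
def ray(s,uv,z):
    Rc=R.from_euler('xyz',s['orientation'],degrees=True).as_matrix()
    n=cv2.undistortPoints(np.array(uv,float).reshape(-1,1,2),s['camera_matrix'],s['dist_coeffs'])[0,0]
    d=Rc@[*n,1];return s['eye']+d*(z-s['eye'][2])/d[2]
E
python3 - <<'E'
from h import *
P=pickle.load(open('p0.pkl','rb'))
tp,sc=P['top'],P['scene']
for t,z,y,th in (('panel',.14,74,None),('spatula',.01,0,None),('rack',.03,0,None)):
    mt=P['topm'][t][0];b=mt['bbox'];p=ray(tp,[b[0]+b[2]/2,b[1]+b[3]/2],z)
    ms=P['scenem'][t][0]
    if t=='spatula': p[0]+=.05
    print(t,p)
    for v in ([(tp,mt['mask'])],[(sc,ms['mask'])],[(tp,mt['mask']),(sc,ms['mask'])]):
        print(fit(t,[p[0],p[1],y],v))
for t in ['jar','bottle','tub','brush']:
    b=P['topm'][t][2 if t=='bottle' else 0]['bbox'];print(t,ray(tp,[b[0]+b[2]/2,b[1]+b[3]/2],.05))
E
```

```text
panel [0.61763766 0.19276529 0.14      ]
(array([ 0.60667756,  0.18717219, 72.88675534]), np.float64(0.24086737632751465), [(np.float32(0.0), np.float32(0.36))])
(array([ 0.60516642,  0.19135581, 72.55474923]), np.float64(0.18164770305156708), [(np.float32(0.03), np.float32(0.3))])
(array([ 0.6069084 ,  0.188655  , 72.50713861]), np.float64(0.8238908052444458), [(np.float32(0.01), np.float32(0.48)), (np.float32(0.04), np.float32(0.54))])
spatula [ 0.57113144 -0.02677022  0.01      ]
(array([ 0.58056695, -0.0230365 , -4.66450539]), np.float64(0.3079170286655426), [(np.float32(0.13), np.float32(0.4))])
(array([ 0.57745324, -0.0195806 , -2.8874622 ]), np.float64(0.3980773091316223), [(np.float32(0.24), np.float32(0.47))])
(array([ 0.57882892, -0.02088568, -3.80431699]), np.float64(1.0287559032440186), [(np.float32(0.11), np.float32(0.57)), (np.float32(0.25), np.float32(0.57))])
rack [ 0.56897486 -0.28715111  0.03      ]
(array([ 0.57219906, -0.29762925, -6.28819055]), np.float64(0.268025666475296), [(np.float32(0.27), np.float32(0.38))])
(array([ 0.57138839, -0.29529213, -6.11132811]), np.float64(0.2978072762489319), [(np.float32(0.36), np.float32(0.41))])
(array([ 0.57190389, -0.29653833, -6.32431537]), np.float64(0.7080605030059814), [(np.float32(0.27), np.float32(0.43)), (np.float32(0.36), np.float32(0.48))])
jar [0.75613398 0.03225168 0.05      ]
bottle [ 0.76663145 -0.06822054  0.05      ]
tub [0.54749501 0.45979329 0.05      ]
brush [ 0.50844865 -0.49940527  0.05      ]
```

```bash
cat > ov.py <<'E'
from h import *
P=pickle.load(open('p0.pkl','rb'))
def draw(im,s,M,b,col,f,o):
    uv=(proj(s,ap(M,b))+.5)*f-.5-np.array(o)*f
    E=[(0,1),(2,3),(4,5),(6,7),(0,2),(1,3),(4,6),(5,7),(0,4),(1,5),(2,6),(3,7)]
    for i,j in E: cv2.line(im,tuple(int(round(v*16)) for v in uv[i]),tuple(int(round(v*16)) for v in uv[j]),col,1,cv2.LINE_AA,4)
def crop(s,x,y,w,h,f): return cv2.resize(s['image'][y:y+h,x:x+w],None,fx=f,fy=f,interpolation=cv2.INTER_CUBIC)
EAS=[box(-.075,.085,-.1,.1,-.03,-.018),box(-.075,.085,.055,.075,-.018,0),box(-.075,.085,-.075,-.055,-.018,0)]
E
python3 - <<'E'
from ov import *
pe=(.6069,.1886,72.5)
f=6
outs=[]
for n,(x,y,w,h) in (('top',(135,145,85,90)),('scene',(280,175,100,90))):
    s=P[n]
    raw=crop(s,x,y,w,h,4).copy()
    a=raw.copy()
    draw(a,s,T(*pe,.14,(25,)),MODEL['panel'][0][0],(255,0,255),4,(x,y))
    for b in EAS: draw(a,s,T(*pe,.14,(25,)),b,(0,255,255),4,(x,y))
    outs.append(np.hstack([raw,a])[:360,:800])
w=max(o.shape[1] for o in outs)
outs=[np.pad(o,((0,0),(0,w-o.shape[1]),(0,0))) for o in outs]
save(cv2.resize(np.vstack(outs),(667,600),interpolation=cv2.INTER_AREA),'ov1.png')
save(outs[0],'ov1t.png');save(outs[1],'ov1s.png')
E
```

```text
(no output)
```

View pics/ov1t.png

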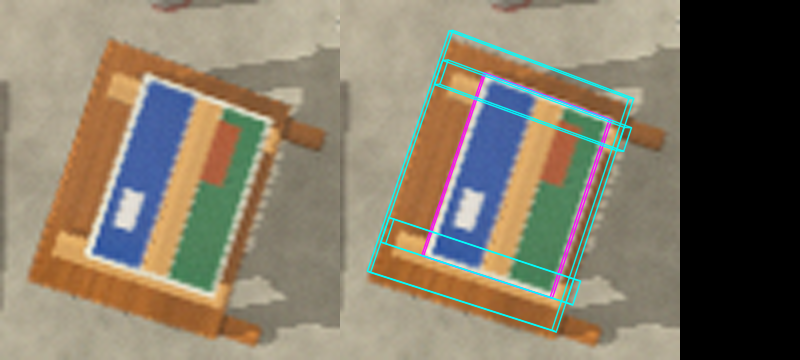

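View pics/ov1s.png

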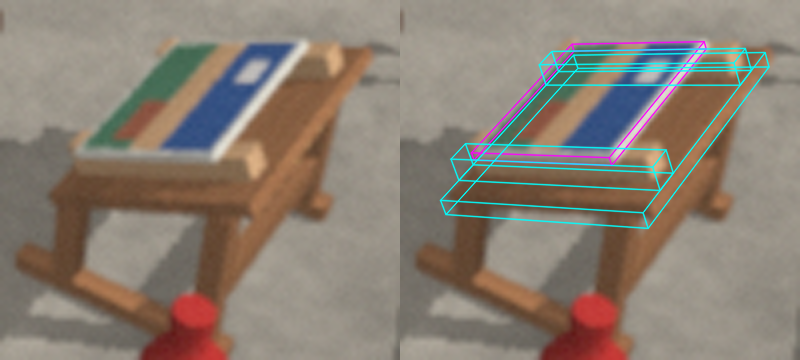

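```bash
cat > e.py <<'E'
from ov import *
from scipy.optimize import least_squares
s=P['top'];sc=P['scene']
pk=lambda l,x,y:(np.array(l,float)+.5)/4-.5+[x,y]
A=pk([[110,38],[290,103],[218,337],[30,282]],135,145)   # board corners, top: up/left...
B=np.array([[.085,-.1,0],[-.075,-.1,0],[-.075,.1,0],[.085,.1,0]])
B=np.array([[.085,.1,0],[-.075,.1,0],[-.075,-.1,0],[.085,-.1,0]])
B[:,2]=-.018
# which y side? easel yaw 72.5: y axis points to -x world => down in image
B[:,1]*=-1
# scene: board top corners
D=pk([[55,195],[247,210],[370,52]],280,175)
DB=np.array([[-.075,-.1,-.018],[.085,-.1,-.018],[.085,.1,-.018]])
def res(p,w=(1,1)):
    M=T(p[0]/1000,p[1]/1000,p[2],.14,(25,))
    return np.r_[w[0]*(proj(s,ap(M,B))-A).ravel(),w[1]*(proj(sc,ap(M,DB))-D).ravel()]
if __name__=='__main__':
  for w in((1,0),(0,1),(1,1)):
    r=least_squares(res,[600,189,72.5],args=(w,));print(r.x,np.round(r.fun,1))
  pe=least_squares(res,[600,189,72.5]).x*[.001,.001,1]
  outs=[]
  for n,(x,y,w,h) in (('top',(135,145,85,90)),('scene',(280,175,100,90))):
    q=P[n];raw=crop(q,x,y,w,h,4).copy()
    for b in EAS: draw(raw,q,T(*pe,.14,(25,)),b,(0,255,255),4,(x,y))
    draw(raw,q,T(.6069,.1886,72.5,.14,(25,)),MODEL['panel'][0][0],(255,0,255),4,(x,y))
    outs.append(raw)
  save(np.hstack(outs),'ov2.png')
E
python3 e.py
```

```text
[601.4000596  189.11271614  73.49945301] [-0.3 -0.   0.2 -0.  -0.1  0.2  0.2 -0.1 -0.   0.   0.  -0.  -0.  -0. ]
[602.13701025 193.91335505  71.87591775] [-0.  -0.  -0.   0.  -0.   0.  -0.  -0.  -1.7  0.2  0.7 -0.2  0.9 -0.3]
[601.66447944 191.14339937  73.04203583] [-0.6 -0.2 -0.2  0.1 -1.   0.1 -0.6 -0.5 -2.2  0.4  0.7 -0.6 -0.5 -1.2]
```

View pics/ov2.png

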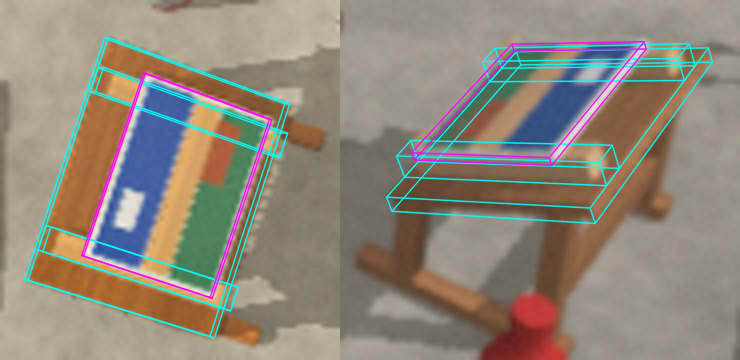

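```bash
cat >> h.py <<'E'
def cur():
    o=ctrl.get_obs();M=np.eye(4);M[:3,:3]=R.from_euler('xyz',o['orientation'],degrees=True).as_matrix();M[:3,3]=o['tool_pos'];return M,o
def toolR(yaw,tilt=0): # tool axes: x along spatula x, y = -spatula z, z = spatula y ; tilt: spatula x up by tilt
    return (R.from_euler('z',yaw,degrees=True)*R.from_euler('y',-tilt,degrees=True)*R.from_euler('x',-90,degrees=True)).as_matrix()
def plan(goalp,goalR):
    M,o=cur()
    rv=R.from_matrix(M[:3,:3].T@goalR).as_rotvec(degrees=True)
    d=(np.array(goalp)-M[:3,3])*100
    print('clock',round(o['clock'],2),'tcp',np.round(M[:3,3],4),'rpy',np.round(o['orientation'],2),'F',np.round(o['force'],1),'open',round(o['opening'],4))
    print('turn',np.round(rv,2),'shift before turn',np.round(M[:3,:3].T@d,2),'after turn',np.round(goalR.T@d,2))
E
python3 - <<'E'
from h import *
sp=T(.579,-.021,-3.8)
g=ap(sp,np.array([[-.09,0,.027-.0188]]))[0];print(g)
plan(g+[0,0,.08],toolR(-3.8))
E
```

```text
[ 0.48919787 -0.01503535  0.0082    ]
clock 0.9 tcp [ 0.2596 -0.6231  0.2029] rpy [-90.    -0.    22.62] F [ 0.5  1.1 -0.8] open 0.0875
turn [ 0.   26.42  0.  ] shift before turn [44.58 11.47 47.3 ] after turn [18.88 11.47 62.19]
```

```bash
python3 -m pendant '[[[0,0,0,0,6.6,0,1],[0,0,0,0,6.6,0,1],[0,0,0,0,6.6,0,1],[0,0,0,0,6.6,0,1],[1.2,0,3.8,0,0,0,1],[1.2,0,3.8,0,0,0,1],[1.2,0,3.8,0,0,0,1],[1.2,0,3.8,0,0,0,1],[1.2,0,3.8,0,0,0,1],[1.2,0,3.8,0,0,0,1],[1.2,0,3.8,0,0,0,1],[1.2,0,3.8,0,0,0,1]]]'
python3 -m pendant '[[[1.2,0,3.8,0,0,0,1],[1.2,0,3.8,0,0,0,1],[1.2,0,3.8,0,0,0,1],[1.2,0,3.8,0,0,0,1],[1.2,1,3.8,0,0,0,1],[1.2,1,3.8,0,0,0,1],[1.2,1,3.8,0,0,0,1],[0,2,0,0,0,0,1],[0,2,0,0,0,0,1],[0,2,0,0,0,0,1],[0,2,0,0,0,0,1],[0,0,0,0,0,0,1]]]'
python3 - <<'E'
from h import *
sp=T(.579,-.021,-3.8)
g=ap(sp,np.array([[-.09,0,.027-.0188]]))[0];print(g)
plan(g+[0,0,.0],toolR(-3.8))
s=snapshot('top');save(cv2.resize(s['image'][130:290,170:330],None,fx=4,fy=4),'t1.png')
E
```

```text
clock: 1.9
tool_pos: [0.3757, -0.3243, 0.2032]
orientation: [-90.0, -0.0, -3.8]
force: [1.2, 0.2, 0.3]
opening: 0.0874
clock: 2.9
tool_pos: [0.4743, -0.0663, 0.0896]
orientation: [-90.1, 0.3, -3.8]
force: [-0.2, 0.5, 0.2]
opening: 0.0877
[ 0.48919787 -0.01503535  0.0082    ]
clock 2.9 tcp [ 0.4743 -0.0663  0.0896] rpy [-90.06   0.32  -3.8 ] F [-0.2  0.5  0.2] open 0.0877
turn [ 0.06  0.   -0.32] shift before turn [1.2  8.13 5.22] after turn [1.15 8.14 5.21]
```

View pics/t1.png

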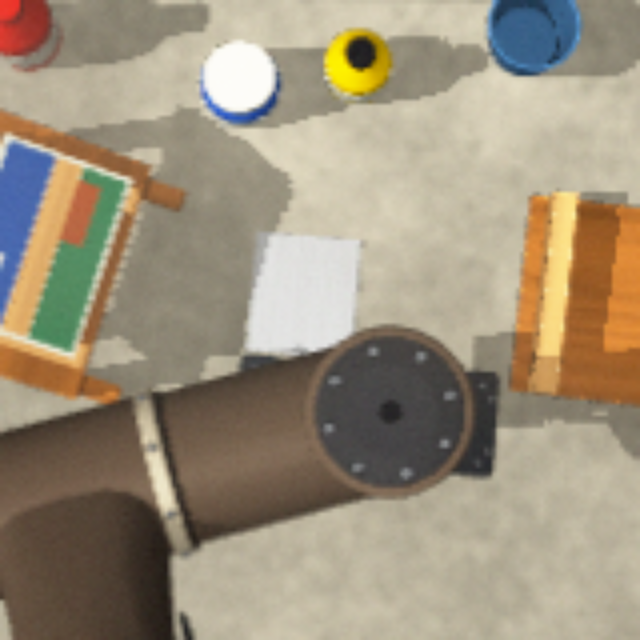

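```bash
python3 -m pendant '[[[0.6,0,2.6,0,0,0,1],[0.6,0,2.6,0,0,-0.3,1],[0,2,0,0,0,0,1],[0,2,0,0,0,0,1],[0,2,0,0,0,0,1],[0,1,0,0,0,0,1],[0,0.6,0,0,0,0,1],[0,0.4,0,0,0,0,1],[0,0,0,0,0,0,1],[0,0,0,0,0,0,1]]]'
python3 - <<'E'
from h import *
sp=T(.579,-.021,-3.8)
g=ap(sp,np.array([[-.09,0,.027-.0188]]))[0]
plan(g+[0,0,.0],toolR(-3.8))
E
```

```text
clock: 3.78
tool_pos: [0.4934, -0.015, 0.0138]
orientation: [-90.0, -0.4, -3.8]
force: [0.5, 1.1, -0.8]
opening: 0.0874
clock 3.78 tcp [ 0.4934 -0.015   0.0138] rpy [-89.98  -0.37  -3.78] F [ 0.5  1.1 -0.8] open 0.0874
turn [-0.02  0.02  0.37] shift before turn [-0.42  0.56 -0.03] after turn [-0.41  0.56 -0.03]
```

```bash
python3 -m pendant '[[[0,0.5,0,0,0,0.3,1],[0,0,0,0,0,0,1],[0,0,0,0,0,0,1]]]'
python3 -m pendant '[[[0,0,0,0,0,0,0],[0,0,0,0,0,0,0],[0,0,0,0,0,0,0],[0,0,0,0,0,0,0],[0,0,0,0,0,0,0],[0,0,0,0,0,0,0],[0,0,0,0,0,0,0],[0,0,0,0,0,0,0],[0,0,0,0,0,0,0],[0,0,0,0,0,0,0]]]'

```

```text
clock: 4.03
tool_pos: [0.4929, -0.0151, 0.008]
orientation: [-90.0, -0.0, -3.8]
force: [-0.0, -0.5, 0.4]
opening: 0.0879
clock: 4.87
tool_pos: [0.4926, -0.0151, 0.0079]
orientation: [-90.0, 0.0, -3.8]
force: [-0.5, 0.1, -0.4]
opening: 0.0265
```

```bash
python3 -m pendant '[[[0,0,0,0,0,0,0],[0,0,0,0,0,0,0],[0,0,0,0,0,0,0],[0,0,0,0,0,0,0],[0,0,0,0,0,0,0],[0,0,0,0,0,0,0]]]'
python3 -m pendant '[[[0,0,0,0,0,0,0],[0,0,0,0,0,0,0],[0,0,0,0,0,0,0]]]'
```

```text
clock: 5.37
tool_pos: [0.4926, -0.0151, 0.0079]
orientation: [-90.0, -0.0, -3.8]
force: [-1.5, -0.1, -0.1]
opening: 0.0196
clock: 5.62
tool_pos: [0.4926, -0.0151, 0.0079]
orientation: [-90.0, 0.0, -3.8]
force: [0.2, -0.0, -1.1]
opening: 0.0194
```

```bash
python3 -m pendant '[[[0,-0.5,0,0,0,0,0],[0,-1,0,0,0,0,0],[0,-1.5,0,0,0,0,0],[0,-2,0,0,0,0,0],[0,-2,0,0,0,0,0],[0,-1,0,0,0,0,0],[0,0,0,0,0,0,0],[0,0,0,0,0,0,0],[0,0,0,0,0,0,0]]]'
cat > look.py <<'E'
from h import *
import sys
def look(tag,thing=('spatula',),cropbox=None):
    P={}
    for n in('top','scene'):
        s=snapshot(n);P[n]=s
        P[n+'m']={t:silhouettes(s,t) for t in thing}
    pickle.dump((P,cur()[0],ctrl.get_obs()),open(tag+'.pkl','wb'))
    for n in('top','scene'):
        for t in thing:print(n,t,[(round(q['confidence'],2),q['bbox']) for q in P[n+'m'][t]])
        save(P[n]['image'],tag+n+'.png')
    return P
if __name__=='__main__': look(sys.argv[1],sys.argv[2:] or ('spatula',))
E
python3 look.py l1; python3 - <<'E'
import cv2,numpy as np
a=cv2.imread('pics/l1top.png')[130:290,170:330];b=cv2.imread('pics/l1scene.png')[110:270,180:340]
cv2.imwrite('pics/l1.png',cv2.resize(np.hstack([a,b]),None,fx=2.5,fy=2.5,interpolation=cv2.INTER_CUBIC))
E
```

```text
clock: 6.37
tool_pos: [0.4917, -0.0153, 0.0868]
orientation: [-90.0, 0.1, -3.8]
force: [-0.2, 0.7, -0.8]
opening: 0.0193
top spatula [(0.56, [230.7, 185.5, 29.7, 70.5])]
scene spatula [(0.6, [240.0, 165.2, 38.4, 47.5])]
```

View pics/l1.png

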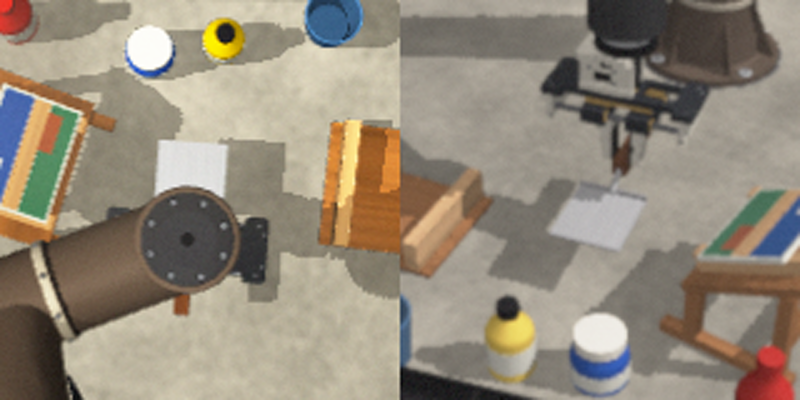

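```bash
python3 - <<'E'
import cv2,numpy as np
a=cv2.imread('pics/l1top.png')[180:225,225:275];b=cv2.imread('pics/l1scene.png')[172:222,232:287]
a=cv2.resize(a,None,fx=8,fy=8,interpolation=cv2.INTER_CUBIC);b=cv2.resize(b,None,fx=7.2,fy=7.2,interpolation=cv2.INTER_CUBIC)
print(a.shape,b.shape)
cv2.imwrite('pics/l1z.png',np.hstack([a,b[:360]]))
E
```

```text
(360, 400, 3) (360, 396, 3)
```

View pics/l1z.png

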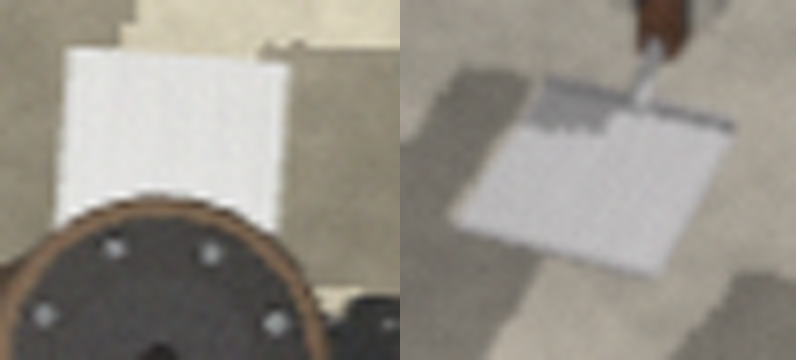

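```bash
python3 - <<'E'
from h import *
from scipy.optimize import least_squares
P,M,o=pickle.load(open('l1.pkl','rb'))
print(M[:3,3])
tp,sc=P['top'],P['scene']
pk=lambda l,f,x,y:(np.array(l,float)+.5)/f-.5+[x,y]
A=pk([[66,50],[290,67]],8,225,180);Am=np.array([[.05,.045,.003],[.05,-.045,.003]])
B=pk([[50,222],[260,275],[145,76],[335,122]],7.2,232,172);Bm=np.array([[.05,-.045,0.002],[.05,.045,.002],[-.053,-.045,.01],[-.053,.045,.01]])
def pose(p):
    Q=np.eye(4);Q[:3,:3]=R.from_euler('zyx',p[3:],degrees=True).as_matrix();Q[:3,3]=np.array(p[:3])/1000;return Q
def res(p,w):
    Q=pose(p)
    return np.r_[w[0]*(proj(tp,ap(Q,Am))-A).ravel(),w[1]*(proj(sc,ap(Q,Bm))-B).ravel(),(p[2]-79)/5*.5,p[5]/3*.5]
for w in((1,1),(.5,1),(1,.5)):
    r=least_squares(res,[579,-21,79,-3.8,0,0],args=(w,));print(np.round(r.x,1),np.round(r.fun,1))
E
```

```text
[ 0.49202455 -0.01529718  0.08688324]
[ 5.779e+02 -2.230e+01  7.750e+01 -3.800e+00 -2.300e+00 -5.000e-01] [-0.   0.1 -0.6 -0.   0.3  0.  -0.8 -0.1 -0.2 -0.   0.1  0.  -0.1 -0.1]
[578.1 -22.   77.7  -3.5  -2.4  -0.7] [-0.1  0.1 -0.4 -0.1  0.5  0.  -0.6 -0.1 -0.2 -0.   0.1  0.  -0.1 -0.1]
[ 5.78e+02 -2.26e+01  7.77e+01 -4.00e+00 -2.30e+00 -3.00e-01] [ 0.2  0.  -0.4  0.   0.1 -0.  -0.5 -0.1 -0.1 -0.   0.  -0.  -0.1 -0. ]
```

```bash
cat >> h.py <<'E'
E0=T(.6016,.1900,73.0,.14,(25,))
RK=T(.572,-.2965,-6.3)
G=np.array([-.0865,0,.008])
def pl(F,xyz,yaw,tilt):  # spatula origin xyz(mm) in frame F
    p=ap(F,np.array([xyz])/1000.)[0]; Rt=toolR(yaw,tilt)
    Rs=Rt@R.from_euler('x',90,degrees=True).as_matrix()
    return plan(p+Rs@G,Rt)
def sp_now():
    M,o=cur();Rs=M[:3,:3]@R.from_euler('x',90,degrees=True).as_matrix()
    S=np.eye(4);S[:3,:3]=Rs;S[:3,3]=M[:3,3]-Rs@G;return S
def rel(F):
    S=np.linalg.inv(F)@sp_now();print('spatula in frame mm',np.round(S[:3,3]*1000,1),'rotvec',np.round(R.from_matrix(S[:3,:3]).as_rotvec(degrees=True),2))
E
python3 -m pendant '[[[0,-1.5,0,0,-3,0,0],[0,-1.5,0,0,-7,0,0],[0,0,0,0,-7,0,0],[0,0,0,0,-7,0,0],[0,0,0,0,-7,0,0],[0,0,0,0,-7,0,0],[0,0,0,0,-7,0,0],[0,0,0,0,-7,0,0],[0,0,0,0,-7,0,0],[0,0,0,0,-7,0,0],[0,0,0,0,-7,0,0],[0,0,0,0,-3,0,0]]]'
python3 - <<'E'
from h import *
pl(E0,[-135,0,-11],73,25);rel(E0)
E
```

```text
clock: 7.57
tool_pos: [0.4924, -0.0152, 0.1172]
orientation: [-89.9, 0.0, 72.6]
force: [-0.1, -0.0, -0.5]
opening: 0.0195
clock 7.57 tcp [ 0.4924 -0.0152  0.1172] rpy [-8.995e+01  4.000e-02  7.262e+01] F [-0.1 -0.  -0.5] open 0.0195
turn [  0.03  -0.38 -25.04] shift before turn [ 2.9   7.35 -4.44] after turn [-0.51  7.88 -4.45]
spatula in frame mm [-141.4   43.9   31.9] rotvec [-0.03 25.04 -0.38]
```

```bash
python3 -m pendant '[[[0,0,-0.9,0,-0.3,-5,0],[0,0,-0.9,0,0,-5,0],[0,0,-0.9,0,0,-5,0],[0,0,-0.9,0,0,-5,0],[0,0,-0.9,0,0,-5,0],[0,1.5,0,0,0,0,0],[0,1.5,0,0,0,0,0],[0,1.5,0,0,0,0,0],[-0.5,1.5,0,0,0,0,0],[0,0,0,0,0,0,0],[0,0,0,0,0,0,0],[0,0,0,0,0,0,0]]]'
python3 - <<'E'
from h import *
pl(E0,[-135,0,-11],73,25);rel(E0)
E
python3 look.py l2 panel
```

```text
clock: 8.57
tool_pos: [0.5421, -0.009, 0.0617]
orientation: [-90.0, -25.0, 72.5]
force: [1.2, -0.1, -0.6]
opening: 0.0194
clock 8.57 tcp [ 0.5421 -0.009   0.0617] rpy [-90.02 -24.97  72.55] F [ 1.2 -0.1 -0.6] open 0.0194
turn [ 0.21 -0.41 -0.03] shift before turn [-0.01  1.98  0.13] after turn [-0.01  1.98  0.12]
spatula in frame mm [-134.9   -1.9    8.8] rotvec [-0.21  0.03 -0.41]
top panel [(0.94, [157.3, 160.5, 47.7, 55.5])]
scene panel [(0.98, [297.9, 185.2, 57.4, 29.6])]
```

```bash
python3 - <<'E'
import cv2,numpy as np
a=cv2.imread('pics/l2top.png')[140:250,135:265];b=cv2.imread('pics/l2scene.png')[140:270,230:380]
a=cv2.resize(a,(520,440),interpolation=cv2.INTER_CUBIC);b=cv2.resize(b,(600,520),interpolation=cv2.INTER_CUBIC)
cv2.imwrite('pics/l2a.png',a);cv2.imwrite('pics/l2b.png',b)
E
```

```text
(no output)
```

View pics/l2a.png

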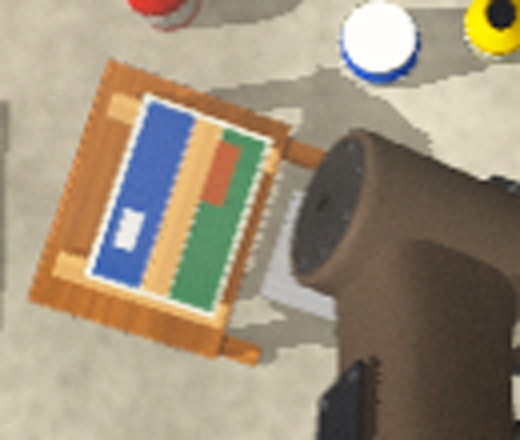

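View pics/l2b.png

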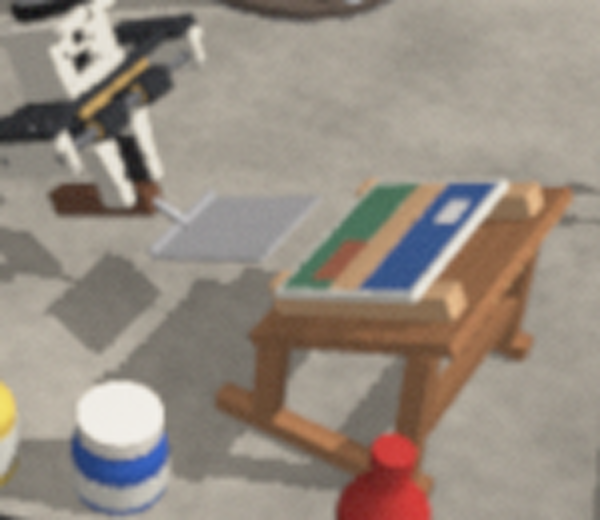

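```bash
python3 -m pendant '[[[0,1,0.15,0,-0.4,0,0],[0,0.7,0,0,0,0,0],[0,0.25,0,0,0,0,0],[0,0,0,0,0,0,0],[0,0,0,0,0,0,0],[0,0,0,0,0,0,0]]]'
python3 - <<'E'
from h import *
pl(E0,[-135,0,-11],73,25);rel(E0)
E
```

```text
clock: 9.27
tool_pos: [0.5429, -0.0005, 0.0437]
orientation: [-90.2, -25.0, 73.0]
force: [0.1, -0.2, -0.7]
opening: 0.0199
clock 9.27 tcp [ 5.429e-01 -5.000e-04  4.370e-02] rpy [-90.2  -24.99  72.98] F [ 0.1 -0.2 -0.7] open 0.0199
turn [ 0.21 -0.02 -0.01] shift before turn [-0.01 -0.01 -0.04] after turn [-0.01 -0.01 -0.04]
spatula in frame mm [-134.9    0.4  -11.1] rotvec [-0.21  0.01 -0.02]
```

```bash
python3 -m pendant '[[[1,0,0,0,0,0,0],[1,0,0,0,0,0,0],[1,0,0,0,0,0,0],[1,0,0,0,0,0,0],[1,0,0,0,0,0,0],[1,0,0,0,0,0,0],[0,0,0,0,0,0,0],[0,0,0,0,0,0,0]]]'
python3 - <<'E'
from h import *
rel(E0)
E
python3 look.py l3 panel
python3 - <<'E'
import cv2,numpy as np
b=cv2.imread('pics/l3scene.png')[140:270,230:380]
b=cv2.resize(b,(600,520),interpolation=cv2.INTER_CUBIC)
cv2.imwrite('pics/l3b.png',b)
E
```

```text
clock: 9.93
tool_pos: [0.559, 0.0524, 0.0696]
orientation: [-90.3, -25.0, 73.1]
force: [-0.3, 0.0, -1.2]
opening: 0.0197
spatula in frame mm [-73.8   0.6 -10.9] rotvec [-0.22 -0.01  0.07]
top panel [(0.77, [156.3, 163.7, 46.9, 50.3])]
scene panel [(0.68, [112.1, 159.4, 44.7, 30.7]), (0.57, [298.2, 183.3, 57.7, 29.9])]
```

View pics/l3b.png

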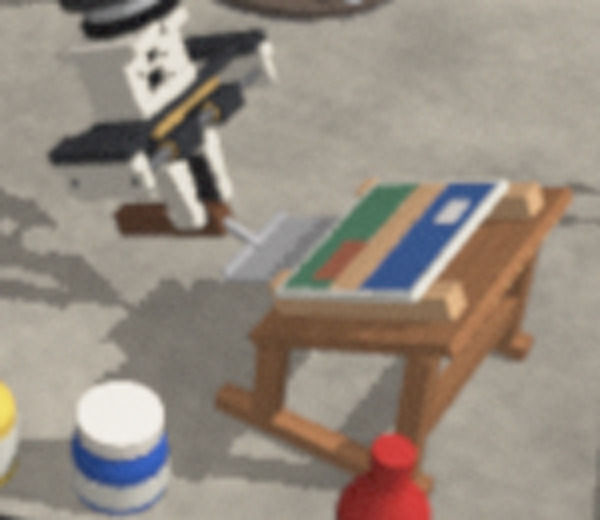

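```bash
python3 -m pendant '[[[1,0,0,0,0,0,0],[1,0,0,0,0,0,0],[1,0,0,0,0,0,0],[1,0,0,0,0,0,0],[1,0,0,0,0,0,0],[1,0,0,0,0,0,0],[0.3,0,0,0,0,0,0],[0,0,0,0,0,0,0],[0,0,0,0,0,0,0],[0,0,0,0,0,0,0]]]'
python3 - <<'E'
from h import *
rel(E0)
E
python3 look.py l4 panel
python3 - <<'E'
import cv2,numpy as np
b=cv2.imread('pics/l4scene.png')[140:270,230:380]
b=cv2.resize(b,(600,520),interpolation=cv2.INTER_CUBIC)
cv2.imwrite('pics/l4b.png',b)
E
```

```text
clock: 10.97
tool_pos: [0.5752, 0.1059, 0.0954]
orientation: [-90.2, -25.0, 73.0]
force: [-0.4, 0.2, -2.1]
opening: 0.0195
spatula in frame mm [-12.2   0.6 -11.2] rotvec [-0.19  0.02 -0.04]
top panel [(0.62, [164.1, 164.1, 36.7, 19.1])]
scene panel [(0.65, [297.8, 186.2, 59.0, 30.7])]
```

View pics/l4b.png

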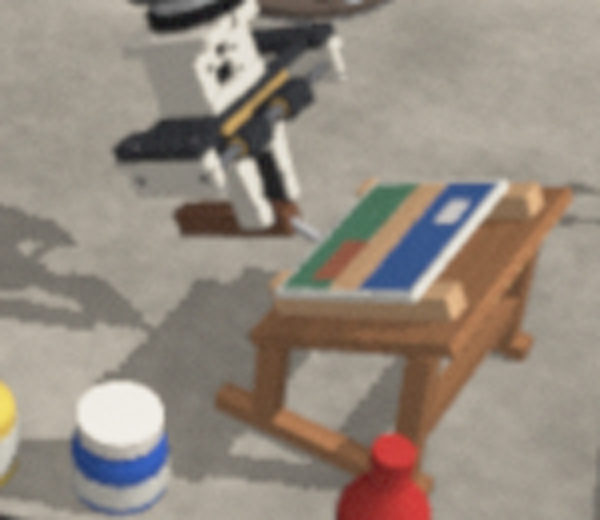

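```bash
python3 -m pendant '[[[0.2,0,0,0,0,0,0],[0,-0.3,0,0,0,0,0],[0,-0.3,0,0,0,0,0],[0,-0.2,0,0,0,0,0],[0,-0.2,0,0,0,0,0],[0.05,-0.2,0,0,0,0,0],[0.1,-0.2,0,0,0,0,0],[0.1,-0.3,0,0,0,0,0],[0.1,-0.3,0,0,0,0,0],[0.1,-0.3,0,0,0,0,0],[0,0,0,0,0,0,0],[0,0,0,0,0,0,0]]]'
python3 - <<'E'
from h import *
rel(E0)
E
python3 look.py l5 panel
python3 - <<'E'
import cv2,numpy as np
b=cv2.imread('pics/l5scene.png')[140:270,230:380]
b=cv2.resize(b,(600,520),interpolation=cv2.INTER_CUBIC)
cv2.imwrite('pics/l5b.png',b)
E
```

```text
clock: 12.17
tool_pos: [0.5744, 0.1025, 0.1196]
orientation: [-90.2, -25.0, 73.0]
force: [0.7, 0.3, -2.4]
opening: 0.0196
spatula in frame mm [-5.2  0.3 12.2] rotvec [-0.24 -0.02 -0.02]
top panel [(0.87, [162.3, 161.9, 39.9, 22.8]), (0.63, [88.9, 196.6, 29.3, 27.4])]
scene panel [(0.89, [299.4, 181.7, 55.6, 27.4])]
```

View pics/l5b.png

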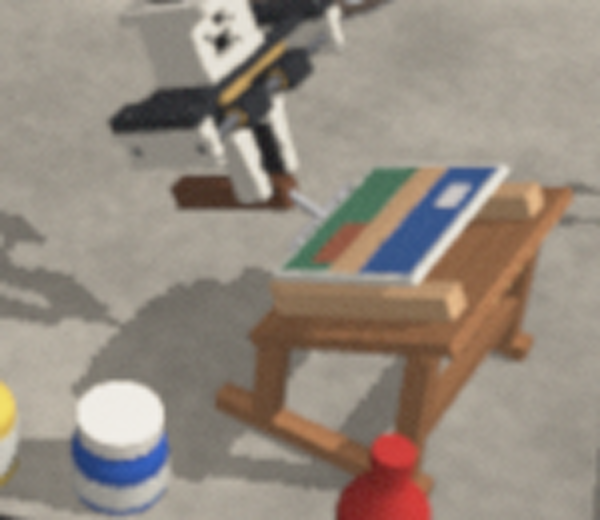

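```bash
python3 -m pendant '[[[0.13,-0.27,0,0,0,0,0],[0.25,-0.55,0,0,0,0,0],[0.42,-0.9,0,0,0,0,0],[0.42,-0.9,0,0,0,0,0],[0.42,-0.9,0,0,0,0,0],[0.42,-0.9,0,0,0,0,0],[0.42,-0.9,0,0,0,0,0],[0.42,-0.9,0,0,0,0,0],[0.42,-0.9,0,0,0,0,0],[0.25,-0.55,0,0,0,0,0],[0.13,-0.27,0,0,0,0,0],[0,0,0,0,0,0,0]]]'
python3 look.py l6 panel spatula
python3 - <<'E'
import cv2,numpy as np
from h import *
rel(E0)
b=cv2.imread('pics/l6scene.png')[120:250,230:380]
b=cv2.resize(b,(600,520),interpolation=cv2.INTER_CUBIC)
cv2.imwrite('pics/l6b.png',b)
E
```

```text
clock: 13.37
tool_pos: [0.5743, 0.1026, 0.2077]
orientation: [-90.3, -25.0, 73.0]
force: [-0.4, 1.7, -1.9]
opening: 0.0194
top panel [(0.91, [153.7, 157.1, 49.3, 33.8])]
top spatula []
scene panel [(0.71, [302.3, 157.5, 58.8, 24.9]), (0.68, [272.5, 157.0, 44.4, 16.5])]
scene spatula [(0.87, [272.2, 155.0, 47.9, 20.0])]
spatula in frame mm [31.2  0.9 90.7] rotvec [-0.16  0.03 -0.06]
```

View pics/l6b.png

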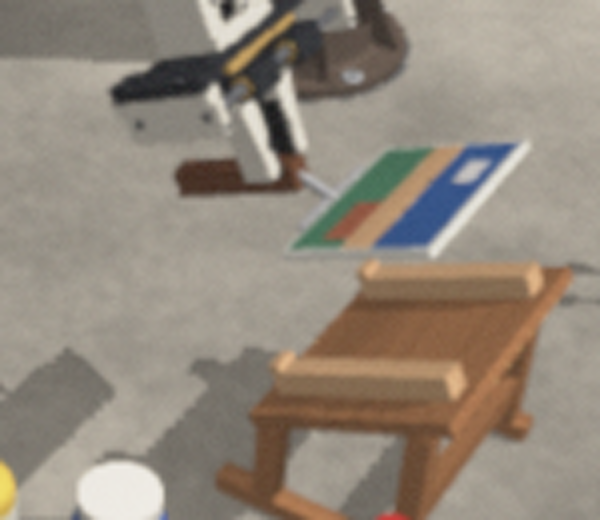

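```bash
python3 -m pendant '[[[-0.2,-0.2,0,0,0,1,0],[-0.4,-0.2,0,0,0,2,0],[-0.6,-0.2,0,0,0,2.5,0],[-0.6,-0.2,0,0,0,2.5,0],[-0.6,-0.2,0,0,0,2.5,0],[-0.6,-0.2,0,0,0,2.5,0],[-0.6,-0.2,0,0,0,2.5,0],[-0.6,-0.2,0,0,0,2.5,0],[-0.6,-0.2,0,0,0,2.5,0],[-0.5,-0.2,0,0,0,2.5,0],[-0.3,-0.1,0,0,0,1.5,0],[-0.2,0,0,0,0,0.5,0]]]'
python3 - <<'E'
from h import *
pl(RK,[0,0,200],-6.3,0);rel(E0)
E
```

```text
clock: 14.67
tool_pos: [0.5561, 0.0444, 0.2135]
orientation: [-90.2, 0.1, 72.9]
force: [-1.2, 0.0, -1.1]
opening: 0.0193
clock 14.67 tcp [0.5561 0.0444 0.2135] rpy [-90.19   0.1   72.94] F [-1.2  0.  -1.1] open 0.0193
turn [2.300e-01 7.924e+01 4.000e-02] shift before turn [-33.74   0.62  -3.02] after turn [ -3.33   0.55 -33.71]
spatula in frame mm [-32.3   0.8  87.1] rotvec [-2.00e-01  2.51e+01 -2.00e-02]
```

```bash
python3 -m pendant '[[[0,0,0,0,2,0,0],[0,0,0,0,4,0,0],[0,0,0,0,6,0,0],[0,0,0,0,6,0,0],[0,0,0,0,6,0,0],[0,0,0,0,6,0,0],[0,0,0,0,6,0,0],[0,0,0,0,6,0,0],[0,0,0,0,6,0,0],[0,0,0,0,6,0,0],[0,0,0,0,6,0,0],[0,0,0,0,6,0,0]]]'
python3 -m pendant '[[[0,0,0,0,6,0,0],[0,0,0,0,4,0,0],[0,0,0,0,2.5,0,0],[0,0,0,0.2,0.8,0,0],[0,0,-0.2,0,0,0,0],[0,0,-0.4,0,0,0,0],[0,0,-0.7,0,0,0,0],[0,0,-1,0,0,0,0],[-0.1,0,-1.3,0,0,0,0],[-0.2,0,-1.5,0,0,0,0],[-0.2,0,-1.5,0,0,0,0],[-0.2,0,-1.5,0,0,0,0]]]'
python3 - <<'E'
from h import *
pl(RK,[0,0,200],-6.3,0)
E
```

```text
clock: 15.67
tool_pos: [0.5559, 0.0439, 0.2134]
orientation: [-90.0, -0.2, 6.6]
force: [-0.3, 0.5, -2.4]
opening: 0.0198
clock: 16.67
tool_pos: [0.5393, -0.0377, 0.2133]
orientation: [-89.8, -0.2, -6.4]
force: [0.4, 0.1, -2.7]
opening: 0.0192
clock 16.67 tcp [ 0.5393 -0.0377  0.2133] rpy [-89.84  -0.17  -6.43] F [ 0.4  0.1 -2.7] open 0.0192
turn [-0.16 -0.13  0.18] shift before turn [ -2.5    0.45 -25.38] after turn [ -2.56   0.53 -25.37]
```

```bash
python3 -m pendant '[[[-0.2,0,-1.5,0,0,0,0],[-0.2,0,-1.5,0,0,0,0],[-0.2,0,-1.5,0,0,0,0],[-0.2,0,-1.5,0,0,0,0],[-0.2,0,-1.5,0,0,0,0],[-0.2,0,-1.5,0,0,0,0],[-0.2,0,-1.5,0,0,0,0],[-0.2,0,-1.5,0,0,0,0],[-0.2,0,-1.5,0,0,0,0],[-0.2,0,-1.5,0,0,0,0],[-0.2,0,-1.5,0,0,0,0],[-0.1,0,-1.5,0,0,0,0]]]'
python3 -m pendant '[[[0,0,-1.5,0,0,0,0],[0,0,-1.5,0,0,0,0],[0,0,-1.2,0,0,0,0],[0,0.2,-0.9,0,0,0,0],[0,0.5,-0.6,0,0,0.1,0],[0,1,-0.3,0,0,0,0],[0,1,0,0,0,0,0],[0,1,0,0,0,0,0],[0,1,0,0,0,0,0],[0,0.5,0,0,0,0,0],[0,0.2,0,0,0,0,0],[0,0,0,0,0,0,0]]]'
python3 look.py l7 panel rack
python3 - <<'E'
from h import *
pl(RK,[0,0,120],-6.3,0);rel(RK)
a=cv2.imread('pics/l7top.png')[150:280,260:390];b=cv2.imread('pics/l7scene.png')[110:240,110:270]
cv2.imwrite('pics/l7a.png',cv2.resize(a,None,fx=4,fy=4,interpolation=cv2.INTER_CUBIC))
cv2.imwrite('pics/l7b.png',cv2.resize(b,None,fx=4,fy=4,interpolation=cv2.INTER_CUBIC))
E
```

```text
clock: 17.67
tool_pos: [0.4957, -0.2139, 0.2129]
orientation: [-89.8, -0.2, -6.5]
force: [0.1, 1.1, -1.2]
opening: 0.0191
clock: 18.67
tool_pos: [0.4903, -0.2712, 0.1579]
orientation: [-89.8, -0.0, -6.4]
force: [-0.4, 0.0, -2.0]
opening: 0.0197
top panel [(0.74, [304.8, 175.9, 51.3, 27.5]), (0.73, [321.2, 242.4, 9.6, 14.7]), (0.5, [219.0, 138.6, 21.7, 21.6])]
top rack [(0.6, [301.1, 178.8, 7.1, 20.0])]
scene panel [(0.74, [145.6, 150.4, 58.7, 25.9])]
scene rack [(0.86, [145.1, 177.7, 72.6, 46.2])]
clock 18.97 tcp [ 0.4907 -0.2716  0.159 ] rpy [-89.84  -0.13  -6.41] F [ 0.3  0.5 -1.8] open 0.0197
turn [-0.16 -0.11  0.13] shift before turn [-0.3   3.1  -1.59] after turn [-0.29  3.1  -1.59]
spatula in frame mm [  3.   15.7 151.2] rotvec [ 0.16 -0.13 -0.11]
```

View pics/l7a.png

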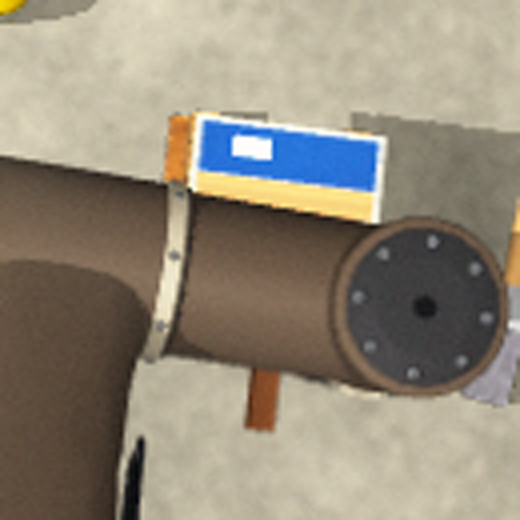

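View pics/l7b.png

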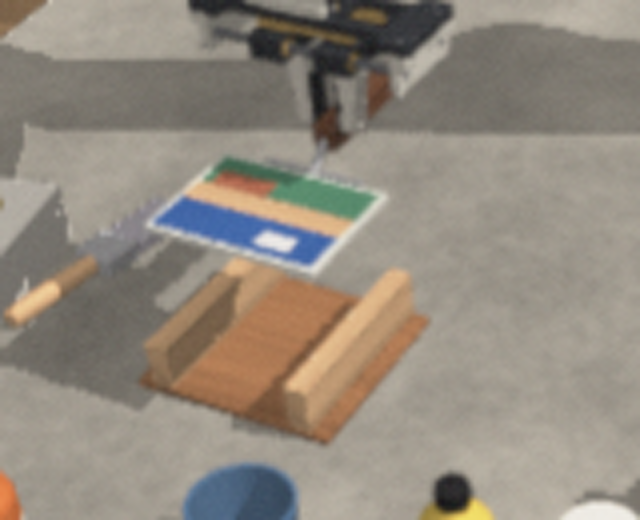

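```bash
cat > pf.py <<'E'
from h import *
from scipy.optimize import least_squares
pk=lambda l,f,x,y:(np.array(l,float)+.5)/f-.5+[x,y]
def pfit(tp,sc,A,Am,B,Bm,z,w=(1,1),zfree=True):
    def res(p):
        Q=T(p[0]/1000,p[1]/1000,p[2],p[3]/1000)
        return np.r_[w[0]*(proj(tp,ap(Q,Am))-A).ravel() if len(A) else [],w[1]*(proj(sc,ap(Q,Bm))-B).ravel(),(p[3]-z)/(3 if zfree else .1)]
    r=least_squares(res,[572,-296,-6,z]);return r.x,r.fun
E
python3 - <<'E'
from pf import *
P,M,o=pickle.load(open('l7.pkl','rb'))
tp,sc=P['top'],P['scene']
A=pk([[197,113],[387,135]],4,260,150)
Am=np.array([[.055,.075,.006],[.055,-.075,.006]])
B=pk([[222,156],[385,194],[313,272],[148,222]],4,110,110)
Bm=np.array([[-.055,-.075,.006],[-.055,.075,.006],[.055,.075,.003],[.055,-.075,.006]])
S=sp_now();print(np.round(S[:3,3]*1000,1))
for w in ((1,1),(1,0.01),(.01,1)):
    x,f=pfit(tp,sc,A,Am,B,Bm,S[2,3]*1000+3,w);Q=T(x[0]/1000,x[1]/1000,x[2],x[3]/1000)
    print(np.round(x,1),np.round(f,1),'panel in spat',np.round((np.linalg.inv(S)@Q)[:3,3]*1000,1))
E
```

```text
[ 576.7 -281.2  151.2]
[ 586.  -287.4   -6.1  154.3] [-0.3  0.4 -0.8  0.3  0.4 -0.9  0.2 -0.1 -0.2  0.4 -1.5  0.4  0. ] panel in spat [10.  -5.1  3. ]
[ 587.1 -289.2   -6.   154.3] [ 0.3  0.  -0.3 -0.  -0.  -0.  -0.  -0.  -0.   0.  -0.   0.   0. ] panel in spat [11.3 -6.8  3.1]
[ 584.4 -287.4   -5.6  153.4] [-0.   0.  -0.   0.   0.4 -0.8  0.4 -0.3  0.4  0.3 -1.2  0.5 -0.3] panel in spat [ 8.4 -5.2  2.1]
```

```bash
python3 -m pendant '[[[-0.1,0,-0.2,0,0,0.1,0],[-0.2,0,-0.4,0,-0.1,0,0],[-0.3,0.2,-0.4,0,0,0,0],[-0.2,0.5,-0.3,0,0,0,0],[0,0.8,-0.1,0,0,0,0],[0,1,0,0,0,0,0],[0,1,0,0,0,0,0],[0,1,0,0,0,0,0],[0,1,0,0,0,0,0],[0,0.8,0,0,0,0,0],[0,0.5,0,0,0,0,0],[0,0.2,0,0,0,0,0]]]'
python3 -m pendant '[[[0,0,0,0,0,0,0],[0,0,0,0,0,0,0]]]'
python3 look.py l8 panel rack
python3 - <<'E'
from h import *
rel(RK)
a=cv2.imread('pics/l8top.png')[150:280,260:390];b=cv2.imread('pics/l8scene.png')[110:240,110:270]
cv2.imwrite('pics/l8a.png',cv2.resize(a,None,fx=4,fy=4,interpolation=cv2.INTER_CUBIC))
cv2.imwrite('pics/l8b.png',cv2.resize(b,None,fx=4,fy=4,interpolation=cv2.INTER_CUBIC))
E
```

```text
clock: 19.97
tool_pos: [0.4804, -0.2841, 0.0872]
orientation: [-89.8, 0.1, -6.3]
force: [-0.3, 0.7, -0.9]
opening: 0.0192
clock: 20.13
tool_pos: [0.4812, -0.2845, 0.0887]
orientation: [-89.8, 0.0, -6.3]
force: [-0.9, 0.5, -1.1]
opening: 0.0195
top panel [(0.75, [308.6, 181.8, 45.0, 26.2])]
top rack [(0.84, [302.9, 179.4, 47.5, 22.1])]
scene panel [(0.67, [147.4, 164.3, 55.4, 30.7])]
scene rack [(0.73, [143.5, 181.1, 73.0, 40.6]), (0.44, [111.7, 161.2, 45.2, 31.1])]
spatula in frame mm [-5.2  2.  80.9] rotvec [ 0.16 -0.02 -0.01]
```

View pics/l8b.png

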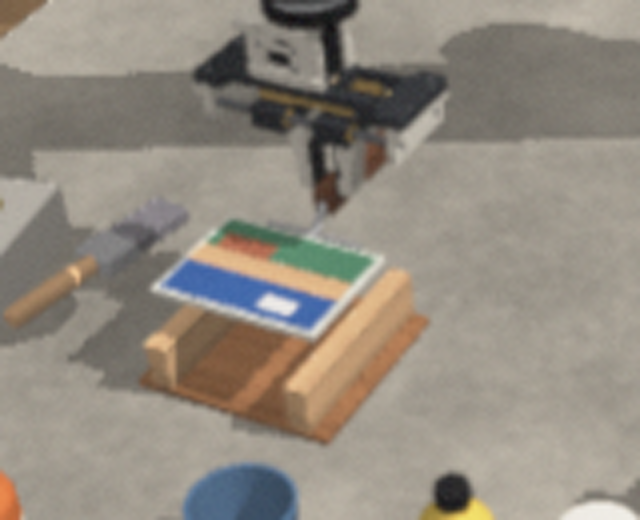

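```bash
python3 -m pendant '[[[0,0.3,0,0,0,0,0],[0,0.6,0,0,0,0,0],[0,0.6,0,0,0,0,0],[0,0.6,0,0,0,0,0],[0,0.4,0,0,0,0,0],[0,0.2,0,0,0,0,0],[0,0.2,0,0,0,0,0],[0,0.2,0,0,0,0,0],[0,0.2,0,0,0,0,0],[0,0.2,0,0,0,0,0],[0,0.2,0,0,0,0,0],[0,0.2,0,0,0,0,0]]]'
python3 -m pendant '[[[0,0.2,0,0,0,0,0],[0,0.3,0,0,0,0,0],[0,0.3,0,0,0,0,0],[0,0.3,0,0,0,0,0],[0,0.2,0,0,0,0,0],[0,0,0,0,0,0,0],[0,0,0,0,0,0,0],[0,0,0,0,0,0,0]]]'
python3 look.py l9 panel rack
python3 - <<'E'
from h import *
rel(RK)
a=cv2.imread('pics/l9top.png')[150:280,260:390];b=cv2.imread('pics/l9scene.png')[110:240,110:270]
cv2.imwrite('pics/l9a.png',cv2.resize(a,None,fx=4,fy=4,interpolation=cv2.INTER_CUBIC))
cv2.imwrite('pics/l9b.png',cv2.resize(b,None,fx=4,fy=4,interpolation=cv2.INTER_CUBIC))
E
```

```text
clock: 21.43
tool_pos: [0.481, -0.2843, 0.0495]
orientation: [-89.8, -0.0, -6.3]
force: [-0.8, 0.3, -0.7]
opening: 0.0196
clock: 22.1
tool_pos: [0.4809, -0.2843, 0.0365]
orientation: [-89.8, 0.0, -6.3]
force: [-0.1, -0.6, -1.4]
opening: 0.0195
top panel [(0.61, [303.4, 183.0, 50.4, 26.8])]
top rack [(0.79, [299.1, 179.0, 53.5, 22.7])]
scene panel [(0.78, [150.5, 175.2, 57.0, 26.1])]
scene rack [(0.68, [143.3, 168.5, 73.1, 52.7])]
spatula in frame mm [-5.4  2.2 28.6] rotvec [ 0.17  0.01 -0.02]
```

View pics/l9b.png

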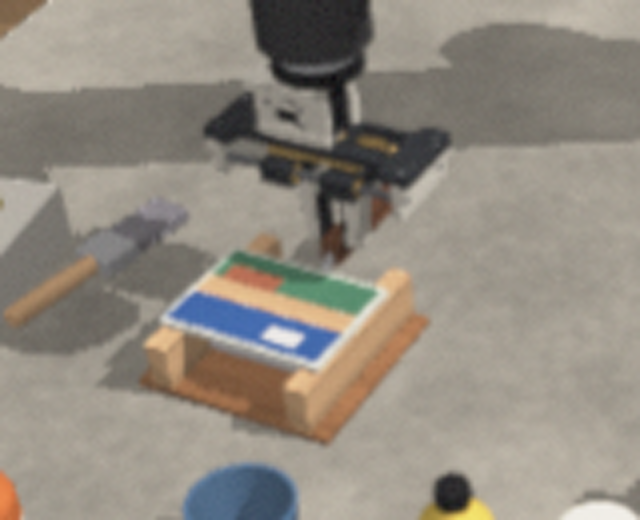

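View pics/l9a.png

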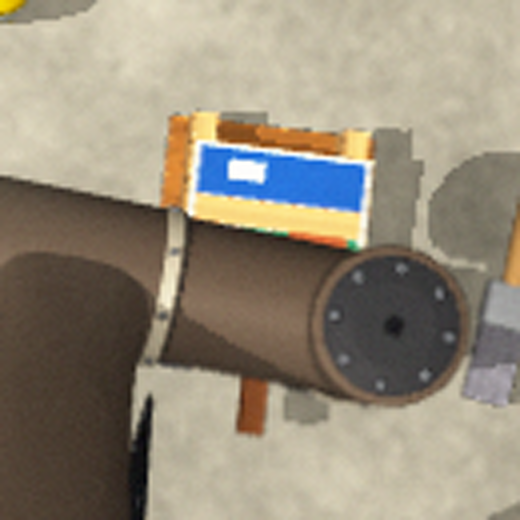

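```bash
python3 - <<'E'
from pf import *
P,M,o=pickle.load(open('l9.pkl','rb'))
tp,sc=P['top'],P['scene']
A=pk([[197,140],[372,161]],4,260,150)
Am=np.array([[.055,.075,.006],[.055,-.075,.006]])
B=pk([[228,250],[388,290],[318,366],[162,320]],4,110,110)
Bm=np.array([[-.055,-.075,.006],[-.055,.075,.006],[.055,.075,.006],[.055,-.075,.006]])
for w in ((1,1),(1,0.01),(.01,1)):
    x,f=pfit(tp,sc,A,Am,B,Bm,50,w,False);Q=T(x[0]/1000,x[1]/1000,x[2],x[3]/1000)
    print(np.round(x,1),np.round(f,1),'panel in rack',np.round((np.linalg.inv(RK)@Q)[:3,3]*1000,1))
E
```

```text
[ 576.1 -300.9   -5.7   50. ] [-0.8  0.4 -0.6  0.   1.  -0.6 -0.6 -0.3 -0.3  0.3 -1.4  0.1 -0. ] panel in rack [ 4.5 -4.  50. ]
[ 576.9 -302.8   -6.3   50. ] [-0.1 -0.   0.1  0.   0.  -0.  -0.  -0.  -0.   0.  -0.  -0.  -0. ] panel in rack [ 5.6 -5.7 50. ]
[ 576.2 -299.6   -4.9   50. ] [-0.   0.  -0.  -0.   0.9 -0.4 -0.3 -0.4  0.5  0.3 -1.1  0.4 -0. ] panel in rack [ 4.5 -2.7 50. ]
```

```bash
python3 -m pendant '[[[-0.3,0,0,0,0,0,0],[-0.6,0,0,0,0,0,0],[-1,0,0,0,0,0,0],[-1,0,0,0,0,0,0],[-1,0,0,0,0,0,0],[-1,0,0,0,0,0,0],[-1,0,0,0,0,0,0],[0,0,0,0,0,0,0]]]'
python3 - <<'E'
from h import *
rel(RK);print(cur()[1]['joint_pos'].round(1))
E
```

```text
clock: 23.07
tool_pos: [0.4196, -0.2773, 0.0365]
orientation: [-89.8, 0.1, -6.4]
force: [-0.8, 1.1, -1.5]
opening: 0.0198
spatula in frame mm [-67.1   2.3  28.4] rotvec [ 0.2   0.08 -0.07]
[-11.2  14.8 -32.7  -0.3 -42.6 -85. ]
```

```bash
python3 -m pendant '[[[-0.6,0,0,0,0,0,0],[-1,0,0,0,0,0,0],[-1,0,0,0,0,0,0],[-1,0,0,0,0,0,0],[-1,0,0,0,0,0,0],[-1,0,0,0,0,0,0],[-1,0,0,0,0,0,0],[-1,0,0,0,0,0,0],[-0.5,0,0,0,0,0,0],[0,0,0,0,0,0,0],[0,0,0,0,0,0,0]]]'
python3 look.py l10 panel spatula
python3 - <<'E'
from h import *
rel(RK);print(cur()[1]['joint_pos'].round(1))
a=cv2.imread('pics/l10top.png')[150:280,230:390];b=cv2.imread('pics/l10scene.png')[110:240,110:270]
cv2.imwrite('pics/l10.png',cv2.resize(np.hstack([a,b]),None,fx=2.5,fy=2.5,interpolation=cv2.INTER_CUBIC))
E
```

```text
clock: 23.98
tool_pos: [0.3419, -0.269, 0.0368]
orientation: [-89.8, -0.0, -6.3]
force: [0.8, 0.8, -0.7]
opening: 0.0194
top panel [(0.92, [302.8, 184.3, 52.7, 37.2])]
top spatula [(0.57, [306.4, 228.8, 31.2, 33.3])]
scene panel [(0.86, [150.1, 173.8, 54.5, 28.5])]
scene spatula [(0.9, [185.5, 136.7, 38.2, 43.8]), (0.64, [113.0, 161.7, 42.7, 30.2]), (0.35, [288.3, 185.7, 84.6, 77.4])]
spatula in frame mm [-145.1    2.3   28.4] rotvec [ 0.17  0.03 -0.01]
[-12.2   8.9 -41.   -0.3 -40.2 -83.9]
```

View pics/l10.png

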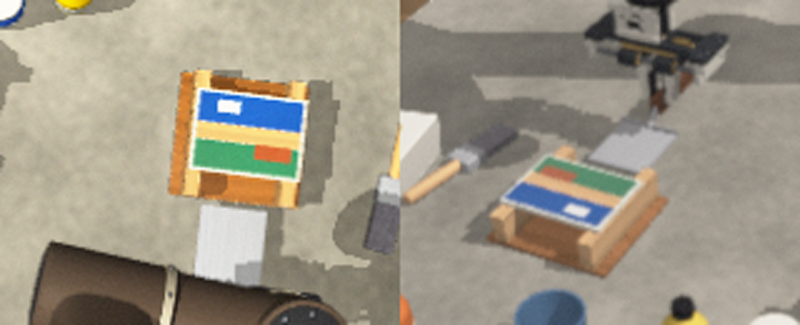

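```bash
python3 -m pendant '[[[0,-1,0,0,0,0,0],[0,-2,0,0,0,0,0],[0,-2,0,0,0,0,0],[0,-2,0,0,0,0,0],[0,0,1,0,0,0,0],[0,0,2,0,0,0,0],[0,0,3,0,0,0,0],[0,0,3,0,0,0,0],[0,0,3,0,0,0,0],[0,0,3,0,0,0,0],[0,0,3,0,0,0,0],[1,0,3,0,0,0,0]]]'
python3 -m pendant '[[[2,0,3,0,0,0,0],[2,0,2,0,0,0,0],[2,0,1,0,0,0,0],[1,0,0,0,0,0,0],[0,1,0,0,0,0,0],[0,2,0,0,0,0,0],[0,2,0,0,0,0,0],[0,1.5,0,0,0,0,0],[0,0,0,0,0,0,0],[0,0,0,0,0,0,0],[0,0,0,0,0,0,0]]]'
python3 - <<'E'
from h import *
S=sp_now();print(np.round(S[:3,3]*1000,1),cur()[1]['orientation'])
E
```

```text
clock: 25.28
tool_pos: [0.3734, -0.0601, 0.1072]
orientation: [-89.8, 0.0, -6.3]
force: [0.2, -2.3, -0.9]
opening: 0.0192
clock: 26.2
tool_pos: [0.4515, -0.0093, 0.043]
orientation: [-89.8, -0.0, -6.3]
force: [-0.2, 0.5, -0.4]
opening: 0.0197
[537.4 -18.8  35. ] [-8.98341297e+01 -9.13377806e-03 -6.31201291e+00]
```

Lower 3.5 cm slowly, then release.

```bash
python3 -m pendant '[[[0,0.8,0,0,0,0,0],[0,0.8,0,-0.2,0,0,0],[0,0.6,0,0,0,0,0],[0,0.4,0,0,0,0,0],[0,0.3,0,0,0,0,0],[0,0.2,0,0,0,0,0],[0,0.2,0,0,0,0,0],[0,0.1,0,0,0,0,0],[0,0,0,0,0,0,0],[0,0,0,0,0,0,0]]]'
python3 -c "
from h import *
S=sp_now();print(np.round(S[:3,3]*1000,1),cur()[1]['orientation'])"
```

```text
clock: 27.03
tool_pos: [0.4511, -0.0092, 0.0084]
orientation: [-90.0, 0.0, -6.3]
force: [0.9, -0.3, -1.2]
opening: 0.0195
[ 5.37e+02 -1.87e+01  4.00e-01] [-9.00306404e+01  1.15122454e-02 -6.31429310e+00]
```

```bash
python3 -m pendant '[[[0,0.05,0,0,0,0,0],[0,0,0,0,0,0,0],[0,0,0,0,0,0,0.5],[0,0,0,0,0,0,0.5],[0,0,0,0,0,0,0.5],[0,0,0,0,0,0,0.7],[0,0,0,0,0,0,0.7],[0,0,0,0,0,0,0.7],[0,0,0,0,0,0,0.7],[0,0,0,0,0,0,0.7],[0,0,0,0,0,0,0.7],[0,0,0,0,0,0,0.7]]]'
python3 -m pendant '[[[0,-1,0,0,0,0,0.7],[0,-2,0,0,0,0,0.7],[0,-3,0,0,0,0,0.7],[0,-3,0,0,0,0,0.7],[0,-3,0,0,0,0,0.7],[-3,-2,0,0,0,0,0.7],[-3,-1,0,0,0,0,0.7],[0,0,0,0,0,0,0.7],[0,0,0,0,0,0,0.7]]]'
python3 look.py l11 panel spatula
python3 - <<'E'
from h import *
a=cv2.imread('pics/l11top.png')[120:290,135:425];b=cv2.imread('pics/l11scene.png')[110:280,100:390]
cv2.imwrite('pics/l11.png',cv2.resize(np.vstack([a,b]),None,fx=1.75,fy=1.75,interpolation=cv2.INTER_CUBIC))
E
```

```text
clock: 28.03
tool_pos: [0.4509, -0.0093, 0.0078]
orientation: [-90.0, 0.0, -6.3]
force: [0.2, -0.6, 1.1]
opening: 0.0614
clock: 28.78
tool_pos: [0.3909, -0.0023, 0.1589]
orientation: [-89.9, -0.1, -6.2]
force: [0.2, 0.6, 0.1]
opening: 0.0617
top panel [(0.84, [304.3, 182.1, 47.2, 38.4])]
top spatula [(0.62, [227.0, 198.9, 33.3, 47.7])]
scene panel [(0.78, [150.7, 173.9, 52.1, 29.6])]
scene spatula [(0.79, [246.2, 168.4, 37.2, 54.0])]
```

View pics/l11.png

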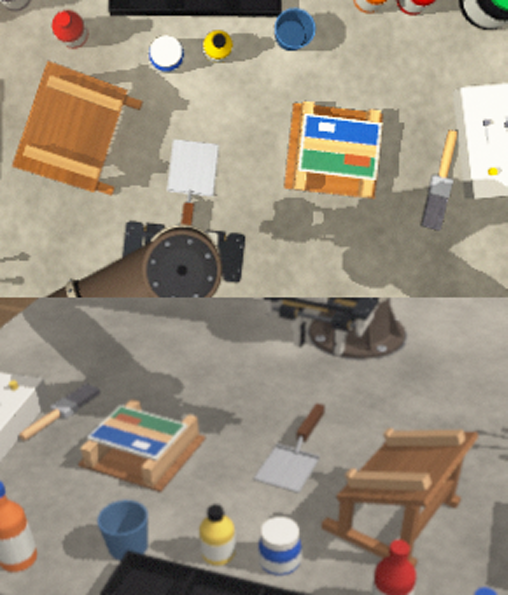

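```bash
python3 - <<'E'
from h import *
P,M,o=pickle.load(open('l11.pkl','rb'))
mod=(MODEL['panel'][0],lambda p:T(p[0],p[1],p[2],.05))
v=[(P[n],P[n+'m']['panel'][0]['mask']) for n in('top','scene')]
for vv in (v[:1],v[1:],v):
    x,f,r=fit('panel',[.576,-.3,-6],vv,mod);print(np.round(x,4),r,np.round((np.linalg.inv(RK)@np.r_[x[0],x[1],.05,1])[:3]*1000,1))
print(fit('spatula',[.537,-.019,-6],[(P['scene'],P['scenem']['spatula'][0]['mask'])]))
print(ctrl.get_obs()['clock'])
ctrl.close_job()
E
```

```text
[ 0.5778 -0.3016 -5.9409] [(np.float32(0.35), np.float32(0.45))] [ 6.3 -4.5 50. ]
[ 0.5779 -0.2988 -7.1344] [(np.float32(0.04), np.float32(0.32))] [ 6.1 -1.6 50. ]
[ 0.5778 -0.3006 -6.3099] [(np.float32(0.35), np.float32(0.48)), (np.float32(0.04), np.float32(0.41))] [ 6.2 -3.5 50. ]
(array([ 0.53344307, -0.01767599, -6.12067436]), np.float64(0.5647298097610474), [(np.float32(0.16), np.float32(0.6))])
29.0833
the job is handed in; nothing more can be done
```

I carried the panel on the spatula from the easel to the drying rack and laid the spatula back flat on the table. I handed the job in at 29.1 s of the 61 s allowed; handing in reports no verdict.

**What I did:** I gripped the spatula by its handle and slid the blade up the easel's channel under the panel. I lifted the panel off, levelled it and turned it. I then lowered it between the rack's rails until it rested on both, drew the blade out, and set the spatula down near where it started.

**Last checks (from the pictures):**
- **Panel:** it shows face up across both rails, about 6 mm along and 3.5 mm across from the rack's centre. It was square to within about 1°, and its height was assumed to be the expected 50 mm rather than measured.
- **Spatula:** it lies on the table at about (0.533, -0.018), well clear of the rack. That is 4 mm from where the arm set it down.
- **Easel, jar, bottle, tub and brush:** in the last picture I viewed, the easel, jar, bottle and brush look undisturbed. The tub was outside that crop, and the arm never went near it. I did not measure any of their final positions.
- **Forces:** the readings I took stayed within about 3 N, and I saw no contact between the gripper or arm and the panel.

**Disagreement:** the two cameras differ by about 3–4 mm sideways throughout, so I used their mean, which matched the arm's own position when it gripped the spatula. One blade fit after the first lift suggested a 2° upward pitch; I treated that as pixel noise, and the blade then went in cleanly.

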